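# Hold a gate-hinge leaf lined up with its mate on the jamb block

### The arm

A 7-joint arm with a two-finger parallel gripper is mounted at the origin on the work surface. World frame = base frame: x ahead of the robot, y to its left, z up, the work surface at z = 0. Lengths are in m, angles in rad, forces in N, time in s.
With the tool pointing down it reaches from about 0.425 to 0.875 m from the base axis. Payload 4.7 kg.
Tool frame: the origin (TCP) lies midway between the tips of the shut fingers; the grasp point (between the pads) lies 19 mm behind it; z points along the fingers, y is the line along which they close (so a half turn about z gives the same grasp; the last joint's range is limited). The gripper opens to 85 mm and grips with 20 to 120 N. Pads are 22 mm wide; open, the fingers measure 114 mm over their backs; the gripper's body (76 mm by 85 mm) begins 54 mm behind the grasp point. The pads swing forward as they close: fully open they stand 13 mm farther back than shut.
Start: joints at [1.268, 0.321, -0.07, 1.45, 0.023, 1.371, -0.057], TCP at [0.202, -0.618, 0.231] pointing down, gripper open.
Joint ranges: [-2.86, 2.86], [-0.3, 2.09], [-1.38, 1.24], [0.06, 2.45], [-1.56, 4.7], [0.09, 2.05], [-2.69, 2.69]. Speed limits (rad/s): [2.57, 2.57, 3.14, 3.14, 3.14, 3.14, 3.14].

### API

Orientations are given as a rotation vector (axis times angle).
In Python, from plant import sense, snapshot, hand_in gives the robot as it stands.
- The arm moves only by the tool carry_out, never from a script. Its argument "moves" is text: rows parted by semicolons, each of 7 numbers parted by spaces: the turn, a rotation vector about the world's x, y, z in rad, then the shift along the world's x, y, z in mm, then the opening, from 0 (shut) to 1 (fully open). In form: wx wy wz tx ty tz grip; .... A call has exactly 5 rows; each row shifts and turns the commanded pose from where the row before left it; what a row does not reach is not made up. A row lasts 1/10 s, in which the tool goes at most 50 mm and 8.59 degrees, less where a joint would pass 70% of its speed; a pose out of reach is approached as far as the arm can. A call is refused whole if a number of a shift passes 50 or a number of a turn 0.15, either way. A call with a gripper value outside its range is refused whole. The fingers move at their own pace and stop on an object; "newtons" is the grip in N (left out, the last holds). Time passes only in rows, so rows that do not move let the fingers close, or fill a call up. It gives the time, the measured TCP pose, the force, the opening and the grip force at its end, in the units of the state.
- sense(): the state, without advancing time (a new reading comes with each control period).
- snapshot(name): name is "side" or "top" or "wrist"; returns a dict with "frame" (480x640x3 uint8, red, green, blue), "fx", "fy", "cx", "cy" (pixels), "R" (3x3) and "t" (3): a world point X has camera coordinates R X + t. Camera axes: x right, y down, z forward; pixel columns grow to the right and rows downward; lengths in m; the calibration is good to about 2 mm. A picture is of the moment at which its call begins. There is no depth.
- hand_in(): hands the job in; it is judged then, once.
The state is a dict: "clock": time; "joint_pos": joint angles; "dq": joint speeds; "joint_torque": joint torques, N m; "eef_pos": TCP position; "eef_rot": TCP orientation; "ft_force": force on the tool from outside, world axes, zero at the start; "wrist_torque": the same for the moment, N m; "width": opening from 0.0 (shut) to 1.0 (fully open); "finger_force": force on a finger pad.
Only numpy, scipy, OpenCV 4.12 (cv2) and the standard library are available. Lean on these libraries where they do the work, as an engineer would, in place of code of your own. Each camera call takes 0.05 s, during which the arm holds its last target. There are 200 camera calls.

### The job

I am about to push the hinge pin in: of the three hinge leaves standing in the wooden rack, take the one whose knuckle just fills the gap between the two knuckles on the blue jamb block. Lower it knuckle-down into that gap with its plate upright above the block's own leaf, and finish while gripping it there, still and clear of the bottom of the gap, so that all the knuckle holes line up for the pin. Leave the other two leaves in the rack and do not disturb the other loose things on the bench.

Things in the scene. Friction and masses are not known exactly. Their poses are not given: they have to be found in the camera images.
- leaf_mid: the right leaf: loose steel hinge leaf, knuckle 48 mm long, so 2 mm to spare at each end of the gap. Stands upright, knuckle down, in the rack. Origin: middle of the knuckle's underside; own z up the plate, y along the knuckle, x normal to the plate. Plate 5 mm thick (x), 110 mm long (y), from z = 31 to 101 mm. Symmetrical: either face may point either way. 0.32 to 0.48 kg
- leaf_mid_axis (a point): centre of that leaf's knuckle, on its pin axis; axes as the leaf's. 12 mm above the leaf's origin, 89 mm below the plate's top edge. The knuckle is a tube, 24 mm outside, 14 mm bore; a neck as long as the knuckle and 5 mm thick joins it to the plate above
- leaf_short: look-alike, the same but for a knuckle 34 mm long: too short, leave it in the rack. Origin and axes as for leaf_mid
- leaf_long: look-alike, the same but for a knuckle 62 mm long: it cannot enter the gap, leave it in the rack. Origin and axes as for leaf_mid
- rack: fixed wooden rack, 250 (own x) by 144 mm (y); origin: centre of its underside. Stalls at x = -80, 0, 80 mm, any leaf in any; leaves' long sides along y. Knuckles stand on a floor 12 mm up; plate ends sit in 9 mm slots, open above, in posts 29 mm wide at |y| = 44 to 72 mm, 85 mm high. Plate tops are 113 mm above the bench; a leaf comes out straight up, clear when raised 60 mm
- jamb: blue wooden block fixed to the bench, with a steel hinge leaf upright on its +x face. Origin: on the bench under the pin axis, which is parallel to own y. Block 150 mm long (y), x = -57 to -3 mm, 62 mm high, base plate 3 mm thick. Fixed leaf: 5 mm thick, in the plane x = 0; on top two knuckles, 24 mm outside, 14 mm bore, at y = -60 to -26 and 26 to 60 mm, tops 102 mm above the bench
- jamb_axis (a point): middle of the gap between the block's two knuckles, on their pin axis, 90 mm above the bench: where the loose knuckle's centre belongs; axes as the jamb's. The gap is 52 mm long, open above; its bottom (the fixed plate's edge) is 71 mm above the bench, so a leaf resting on it sits 7 mm too low
- pin: bystander: brass hinge pin, 10 mm thick rod 130 mm long with a 30 mm bent end, lying on the bench; origin at the middle of the rod, on the bench
- oil: bystander: orange oil bottle, 56 mm wide and 150 mm high; origin at the centre of its underside
- jar: bystander: glass jar with a red lid, 68 mm wide and 90 mm high; origin at the centre of its underside
- wrench: bystander: steel wrench 190 mm long lying flat on the bench; origin under its middle
Mind the look-alikes: they are no part of the job. Leave any orange look-alike of the leaf_mid alone. Leave any orange look-alike of the jamb alone.

How it is judged:
By the outcome, as a careful person would: the job done as asked, in the order asked, and still so for the second after the job is handed in, while the arm keeps its last pose, push and grip.
It also fails if it takes over 42 s, if anything falls off the work surface, if the arm or the gripper's body presses on something with over 40 N, if the wrist force passes 120 N, or if a joint passes its speed limit or range.

## Working session

There is one attempt and no reset: what is moved stays moved. The work goes in short steps, Python scripts to look and compute and a tool call to move; the robot and the scene stay as the last step left them, time stands still between calls to the robot, and variables do not carry over. Pictures are saved under pics/ and viewed, at most 10 in all, crops included, and the job is handed in when it is done.

Besides the shell and the picture viewer there is one more tool, called after ">>>" as name(argument=value, ...) on one line, values as JSON. carry_out: Moves the arm, as the interface text tells. Its arguments: {"type":"object","properties":{"moves":{"type":"string"},"newtons":{"type":"number"}},"required":["moves"]}

```bash
mkdir -p pics; python3 - <<'E'
from plant import sense, snapshot
import cv2,pickle
s=sense();print(s)
for n in("side","top"):
    d=snapshot(n);pickle.dump(d,open(n+"0.pkl","wb"));cv2.imwrite(f"pics/{n}0.png",d["frame"][:,:,::-1]);print(n,d["fx"],d["cx"],d["cy"],d["R"],d["t"])
E
```

```text
{'clock': 0.0, 'joint_pos': array([ 1.26810893,  0.32179835, -0.07009437,  1.45169421,  0.02264237,
        1.37076055, -0.05690485]), 'dq': array([-0.00156414,  0.00021662, -0.00040831,  0.00123802, -0.0001123 ,
       -0.00142131,  0.00038157]), 'joint_torque': array([-2.06278924e-04, -4.93574917e+01, -3.82403377e-01, -3.14327967e+01,
        1.28419680e-02,  1.14387894e-02, -9.44478927e-06]), 'eef_pos': array([ 0.20226423, -0.6171685 ,  0.23022993]), 'eef_rot': array([-3.10045422e+00, -4.95310524e-01,  6.73873553e-04]), 'ft_force': array([-0.10706736, -0.00767546, -0.12348143]), 'wrist_torque': array([ 0.03539676,  0.02548489, -0.0366954 ]), 'finger_force': 0.0, 'width': 0.99818587638378}
side 607.2049256031515 326.84823134701776 241.98752243223393 [[-0.99204911 -0.12478854  0.01632156]
 [-0.10326958  0.73304479 -0.67229513]
 [ 0.07193029 -0.6686353  -0.74010328]] [0.52039272 0.08341452 1.41486235]
top 476.3875714317165 309.289088649687 236.6203998893769 [[-0.00992061 -0.99974898  0.02008864]
 [-0.99648845  0.00821392 -0.08332646]
 [ 0.08314053 -0.02084475 -0.9963198 ]] [0.00646372 0.54114965 1.03041723]
```

View pics/top0.png

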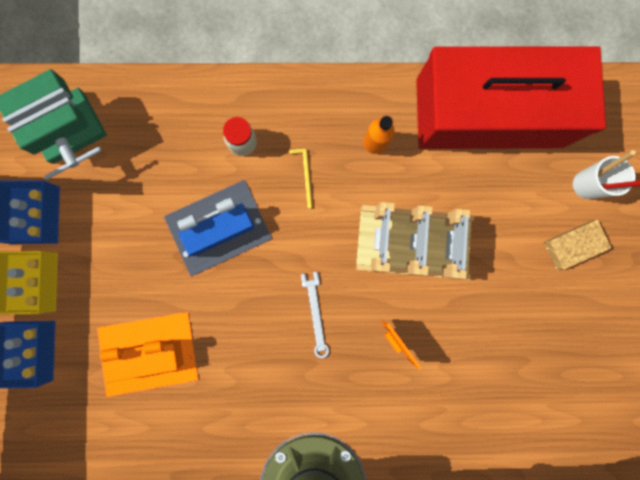

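View pics/side0.png

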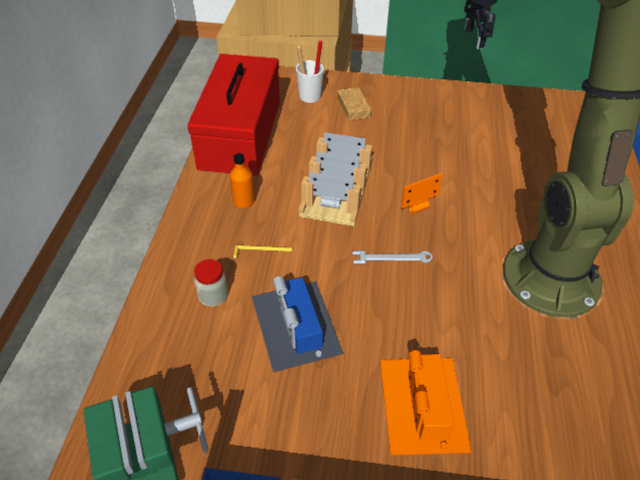

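The top view shows the rack at about (415,242), the jamb at (218,228), the pin at (305,180) and the wrench at (315,315). The side view shows the rack at (335,178) and the jamb at (297,322). I'll enlarge the rack and jamb.

```bash
python3 - <<'E'
import cv2,pickle,numpy as np
t=pickle.load(open("top0.pkl","rb"))["frame"][:,:,::-1];s=pickle.load(open("side0.pkl","rb"))["frame"][:,:,::-1]
def c(f,x,y,w,h,W,H): return cv2.resize(f[y:y+h,x:x+w],(W,H),interpolation=cv2.INTER_CUBIC)
a=np.hstack([c(t,350,195,133,100,399,300),c(s,290,125,100,75,400,300)])
b=np.hstack([c(t,155,175,133,100,399,300),c(s,245,270,133,100,400,300)])
cv2.imwrite("pics/crop.png",np.vstack([a,b]))
E
```

```text
(no output)
```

View pics/crop.png

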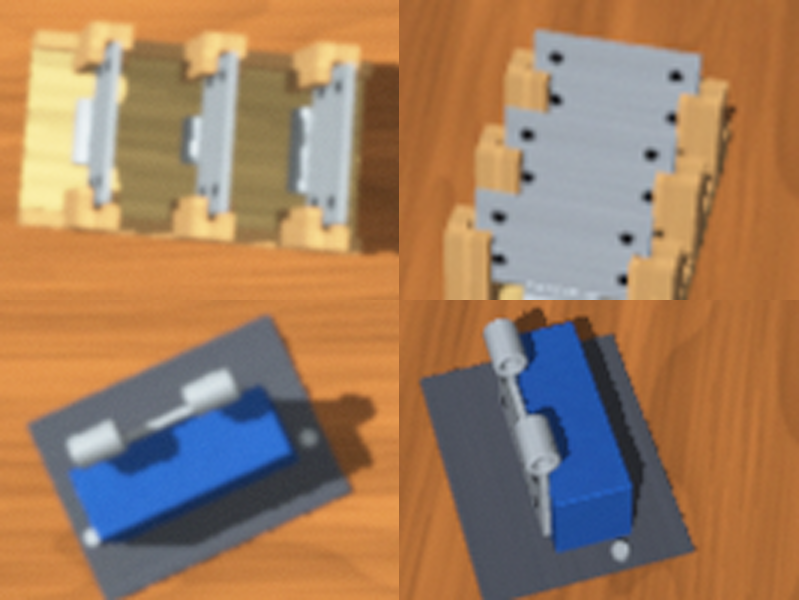

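Top crop: the knuckles left of each plate measure about 67, 46 and 86 px from left to right, a ratio of 48:33:62. So the left leaf, nearest the jamb, is leaf_mid. Its top edge runs from crop (119,43) to (106,204). The jamb knuckle ends are at about (70,451) and (234,383).

```bash
cat >h.py <<'E'
import numpy as np,cv2,pickle
from scipy.spatial.transform import Rotation as Ro
def px2w(d,u,v,z):
    r=d["R"].T@np.array([(u-d["cx"])/d["fx"],(v-d["cy"])/d["fy"],1]);c=-d["R"].T@d["t"]
    return c+r*(z-c[2])/r[2]
def w2px(d,X):
    p=d["R"]@np.asarray(X)+d["t"];return np.array([d["fx"]*p[0]/p[2]+d["cx"],d["fy"]*p[1]/p[2]+d["cy"]]).round(1)
E
python3 - <<'E'
from h import *
t=pickle.load(open("top0.pkl","rb"));s=pickle.load(open("side0.pkl","rb"))
f=lambda u,v,z,x0=350,y0=195,vo=0:px2w(t,x0+u/3,y0+(v-vo)/3,z)
def rep(n,a,b): print(n,a.round(4),b.round(4),"mid",((a+b)/2).round(4),"len",np.linalg.norm(a-b).round(4),"ang",np.degrees(np.arctan2(*(b-a)[1::-1])).round(1))
rep("leaf",f(119,43,.113),f(106,204,.113))
rep("right leaf",f(355,65,.113),f(344,225,.113))
rep("jamb",f(70,452,.09,155,175,300),f(235,382,.09,155,175,300))
g=lambda u,v,z:px2w(s,245+(u-400)/3,270+(v-300)/3,z)
rep("jamb side",g(545,462,.09),g(497,333,.09))
R=Ro.from_rotvec([-3.10045422e+00, -4.95310524e-01,  6.73873553e-04]).as_matrix();print(R.round(3))
E
```

```text
leaf [ 0.588  -0.1608  0.113 ] [ 0.479  -0.1494  0.113 ] mid [ 0.5335 -0.1551  0.113 ] len 0.1097 ang 174.0
right leaf [ 0.5718 -0.3216  0.113 ] [ 0.4634 -0.31    0.113 ] mid [ 0.5176 -0.3158  0.113 ] len 0.1091 ang 173.9
jamb [0.5604 0.2726 0.09  ] [0.6082 0.1598 0.09  ] mid [0.5843 0.2162 0.09  ] len 0.1225 ang -67.0
jamb side [0.5593 0.2701 0.09  ] [0.6103 0.167  0.09  ] mid [0.5848 0.2185 0.09  ] len 0.1151 ang -63.7
[[ 0.95   0.312 -0.001]
 [ 0.312 -0.95   0.002]
 [-0.    -0.002 -1.   ]]
```

>>> carry_out(moves="0 0 0.136 16.5 23 1 0.6;0 0 0.136 16.5 23 1 0.6;0 0 0.136 16.5 23 1 0.6;0 0 0.136 16.5 23 1 0.6;0 0 0.136 16.5 23 1 0.6", newtons=40)

```text
clock: 0.6
eef_pos: [0.2854, -0.5014, 0.2359]
eef_rot: [-2.754, -1.509, 0.0]
ft_force: [-0.4, 0.1, -0.1]
width: 0.607
finger_force: 0.0
```

>>> carry_out(moves="0 0 0.136 16.5 23 1 0.6;0 0 0.136 16.5 23 1 0.6;0 0 0.136 16.5 23 1 0.6;0 0 0.136 16.5 23 1 0.6;0 0 0.136 16.5 23 1 0.6")

```text
clock: 1.1
eef_pos: [0.3678, -0.3865, 0.241]
eef_rot: [-2.094, -2.341, -0.0]
ft_force: [0.5, 0.1, -0.8]
width: 0.6
finger_force: 0.0
```

>>> carry_out(moves="0 0 0.136 16.5 23 1 0.6;0 0 0.136 16.5 23 1 0.6;0 0 0.136 16.5 23 1 0.6;0 0 0.136 16.5 23 1 0.6;0 0 0.136 16.5 23 1 0.6")

```text
clock: 1.6
eef_pos: [0.4502, -0.2716, 0.246]
eef_rot: [-1.193, -2.906, -0.0]
ft_force: [-0.4, 1.4, -0.6]
width: 0.604
finger_force: 0.0
```

>>> carry_out(moves="0 0 0.136 16.5 23 0 0.6;0 0 0.136 16.5 23 0 0.6;0 0 0.136 16.5 23 0 0.6;0 0 0.136 16.5 23 0 0.6;0 0 0.136 16.5 23 0 0.6")

```text
clock: 2.1
eef_pos: [0.5327, -0.1567, 0.246]
eef_rot: [-0.156, -3.137, -0.0]
ft_force: [0.2, -0.3, 0.6]
width: 0.601
finger_force: 0.0
```

```bash
python3 - <<'E'
from plant import sense, snapshot
from h import *
d=snapshot("wrist");s=sense();pickle.dump((d,s),open("w1.pkl","wb"));cv2.imwrite("pics/w1.png",d["frame"][:,:,::-1])
print(s["clock"],s["eef_pos"],s["joint_pos"].round(2),s["width"],s["ft_force"]);print(Ro.from_rotvec(s["eef_rot"]).as_matrix().round(4))
R=Ro.from_rotvec(s["eef_rot"]).as_matrix();print("cam in tool",R.T@(-d["R"].T@d["t"]-s["eef_pos"]),"ends pred",w2px(d,[.588,-.1608,.113]),w2px(d,[.479,-.1494,.113]))
E
```

```text
2.15 [ 0.53540767 -0.15084636  0.24617334] [ 0.84  0.16 -0.67  1.65  0.1   1.37  1.63] 0.5981173250254617 [2.11003959 3.33187308 0.19757207]
[[-0.9962  0.0871  0.0021]
 [ 0.0872  0.9962  0.0039]
 [-0.0018  0.004  -1.    ]]
cam in tool [ 0.07224575 -0.00453535 -0.14197935] ends pred [319.2 299.2] [320.3 152.8]
```

View pics/w1.png

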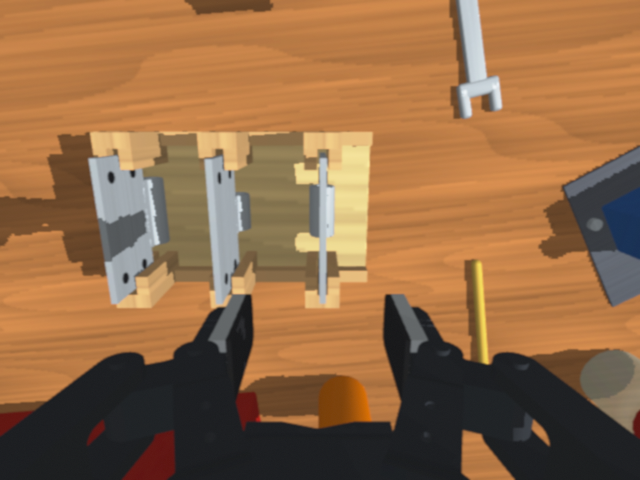

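The wrist view shows the leaf_mid plate nearly edge-on, with its top edge from (323,152) to (323,303). Its knuckle is visibly intermediate in length.

```bash
python3 - <<'E'
from h import *
from plant import sense
d,s=pickle.load(open("w1.pkl","rb"))
im=d["frame"];cv2.imwrite("pics/w1c.png",cv2.resize(im[140:320,270:380],(660,1080))[::,:,::-1][:, :])
g=im.astype(int)
for v in(175,200,230,260,290): print(v,[int(x) for x in g[v,308:340].mean(1)])
a=px2w(d,323,303,.113);b=px2w(d,323,152,.113);print(a,b,(a+b)/2,np.linalg.norm(a-b),np.degrees(np.arctan2(*(a-b)[1::-1])))
print(sense()["eef_pos"],sense()["dq"].round(3))
E
```

```text
175 [204, 205, 205, 204, 204, 205, 205, 206, 205, 195, 168, 163, 185, 198, 200, 200, 199, 190, 169, 171, 192, 204, 206, 207, 207, 207, 207, 206, 206, 207, 206, 206]
200 [114, 106, 99, 98, 100, 103, 105, 106, 106, 107, 116, 144, 175, 192, 196, 197, 196, 201, 214, 224, 227, 226, 222, 219, 214, 206, 200, 200, 201, 202, 201, 202]
230 [113, 107, 100, 99, 101, 102, 104, 105, 106, 107, 122, 153, 180, 192, 193, 193, 193, 198, 209, 217, 218, 216, 213, 212, 206, 198, 199, 201, 202, 202, 202, 202]
260 [91, 91, 90, 91, 90, 90, 91, 93, 97, 98, 109, 144, 176, 189, 191, 192, 191, 179, 145, 107, 91, 90, 90, 90, 91, 90, 90, 94, 116, 153, 178, 184]
290 [143, 143, 143, 143, 143, 144, 151, 162, 155, 127, 117, 146, 175, 186, 188, 188, 184, 167, 143, 144, 173, 187, 190, 191, 190, 191, 191, 191, 191, 191, 186, 171]
[ 0.59143809 -0.15816606  0.113     ] [ 0.47866336 -0.14750198  0.113     ] [ 0.53505072 -0.15283402  0.113     ] 0.11327781127998894 -5.401878292480298
[ 0.53540767 -0.15084636  0.24617334] [ 0.014 -0.033  0.009  0.027 -0.038  0.016 -0.136]
```

>>> carry_out(moves="0 0 0 2 4 -40 0.6;0 0 0 0 0 -40 0.6;0 0 0 0 0 0 0.6;0 0 0 0 0 0 0.6;0 0 0 0 0 0 0.6")

```text
clock: 2.65
eef_pos: [0.5358, -0.1542, 0.1686]
eef_rot: [0.165, 3.134, -0.001]
ft_force: [-0.1, 0.2, 0.4]
width: 0.597
finger_force: 0.0
```

```bash
python3 - <<'E'
from plant import sense, snapshot
from h import *
d=snapshot("wrist");s=sense();pickle.dump((d,s),open("w2.pkl","wb"))
print(s["clock"],s["eef_pos"],s["joint_pos"].round(2));print(Ro.from_rotvec(s["eef_rot"]).as_matrix().round(4))
for v in(100,140,160,330,350,370,390): print(v,[int(x) for x in d["frame"][v,300:350].astype(int).mean(1)])
cv2.imwrite("pics/w2.png",d["frame"][:,:,::-1])
E
```

```text
2.7 [ 0.53588178 -0.15422237  0.16873236] [ 0.82  0.22 -0.66  1.75  0.14  1.22  1.59]
[[-9.944e-01  1.052e-01  3.500e-03]
 [ 1.052e-01  9.945e-01 -1.200e-03]
 [-3.600e-03 -9.000e-04 -1.000e+00]]
100 [132, 132, 132, 132, 132, 132, 132, 132, 132, 131, 131, 132, 131, 131, 131, 131, 130, 131, 131, 129, 130, 130, 130, 130, 129, 129, 129, 129, 128, 129, 129, 129, 128, 129, 128, 129, 129, 129, 129, 129, 129, 129, 129, 129, 129, 129, 129, 129, 129, 129]
140 [183, 183, 184, 184, 184, 183, 182, 181, 180, 179, 179, 180, 180, 182, 181, 180, 179, 178, 176, 173, 172, 174, 180, 185, 189, 192, 192, 193, 193, 192, 192, 191, 190, 188, 187, 187, 186, 185, 184, 182, 180, 179, 180, 181, 182, 182, 183, 183, 182, 182]
160 [166, 166, 166, 167, 166, 166, 166, 166, 167, 166, 156, 128, 104, 105, 106, 102, 99, 98, 98, 98, 97, 98, 100, 106, 104, 101, 121, 157, 177, 181, 180, 181, 181, 181, 181, 181, 181, 181, 181, 181, 181, 181, 181, 184, 194, 202, 205, 206, 206, 206]
330 [99, 99, 99, 99, 99, 98, 99, 98, 100, 99, 98, 98, 93, 91, 108, 144, 174, 185, 187, 187, 187, 187, 187, 176, 145, 116, 130, 158, 173, 175, 176,
[... 160 characters left out ...]
 177, 177, 181, 185, 187, 187, 187, 187, 187, 187, 187, 190, 192, 191, 190, 190, 191, 189, 189, 187, 185, 184, 184, 183, 181, 179, 178, 177, 176, 168, 154, 142, 137, 138, 138, 137, 137, 137]
370 [115, 114, 114, 114, 114, 114, 115, 114, 115, 115, 115, 115, 116, 115, 116, 116, 116, 117, 117, 117, 118, 118, 119, 119, 120, 120, 120, 122, 123, 123, 123, 123, 125, 125, 125, 126, 127, 127, 127, 128, 128, 130, 131, 130, 130, 130, 130, 131, 131, 131]
390 [133, 134, 133, 133, 133, 132, 133, 133, 133, 133, 132, 133, 132, 132, 133, 132, 132, 132, 132, 132, 132, 133, 132, 132, 132, 132, 132, 132, 132, 132, 132, 132, 133, 132, 133, 133, 132, 132, 133, 133, 133, 132, 132, 132, 132, 132, 132, 132, 132, 131]
```

View pics/w2.png

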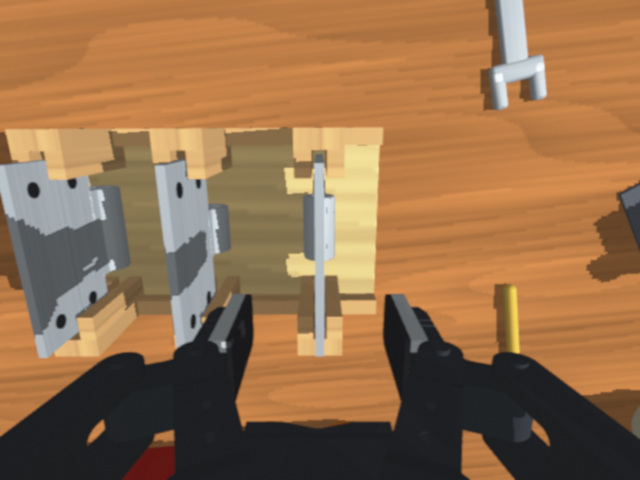

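The plate's top edge runs along column 319.5, rows about 158 to 356, midway between the fingers (inner tips at columns 252 and 384).

```bash
python3 - <<'E'
from h import *
d,s=pickle.load(open("w2.pkl","rb"))
R=Ro.from_rotvec(s["eef_rot"]).as_matrix()
a=px2w(d,319.7,356,.113);b=px2w(d,319.7,158,.113);m=(a+b)/2;print(a,b,m,np.linalg.norm(a-b),"in tool",R.T@(m-s["eef_pos"]),R.T@(a-b))
E
```

```text
[ 0.59148244 -0.15866239  0.113     ] [ 0.48016173 -0.14719306  0.113     ] [ 0.53582208 -0.15292773  0.113     ] 0.11190998951628606 in tool [0.0003979  0.00132949 0.05573015] [-0.11190884  0.0003021   0.0004061 ]
```

>>> carry_out(moves="0 0 0 0 1 -35 0.6;0 0 0 0 0 -35 0.6;0 0 0 0 0 -31 0.6;0 0 0 0 0 0 0.6;0 0 0 0 0 0 0.6")

```text
clock: 3.2
eef_pos: [0.5355, -0.153, 0.067]
eef_rot: [0.165, 3.135, -0.0]
ft_force: [-0.5, 0.0, 0.1]
width: 0.601
finger_force: 0.0
```

>>> carry_out(moves="0 0 0 0 0 0 0;0 0 0 0 0 0 0;0 0 0 0 0 0 0;0 0 0 0 0 0 0;0 0 0 0 0 0 0", newtons=60)

```text
clock: 3.7
eef_pos: [0.5355, -0.1532, 0.0668]
eef_rot: [0.165, 3.135, -0.002]
ft_force: [-0.3, -0.1, 6.0]
width: 0.049
finger_force: 59.7
```

>>> carry_out(moves="0 0 0 0 0 0 0;0 0 0 0 0 0 0;0 0 0 0 0 0 0;0 0 0 0 0 0 0;0 0 0 0 0 0 0")

```text
clock: 4.2
eef_pos: [0.5355, -0.1533, 0.0668]
eef_rot: [0.165, 3.135, -0.002]
ft_force: [-1.5, -0.2, 6.7]
width: 0.052
finger_force: 59.7
```

>>> carry_out(moves="0 0 0 0 0 5 0;0 0 0 0 0 15 0;0 0 0 0 0 25 0;0 0 0 0 0 30 0;0 0 0 0 0 30 0", newtons=80)

```text
clock: 4.7
eef_pos: [0.5337, -0.1522, 0.1714]
eef_rot: [-0.164, -3.136, -0.001]
ft_force: [0.9, -0.8, -4.4]
width: 0.048
finger_force: 78.0
```

>>> carry_out(moves="0 0 0 0 0 30 0;0 0 0 0 0 20 0;0 0 0 0 0 10 0;0 0 0 0 0 0 0;0 0 0 0 0 0 0")

```text
clock: 5.2
eef_pos: [0.5337, -0.1525, 0.2293]
eef_rot: [-0.164, -3.135, -0.001]
ft_force: [-0.2, -0.5, -5.1]
width: 0.046
finger_force: 78.3
```

```bash
python3 - <<'E'
from plant import sense, snapshot
from h import *
d=snapshot("wrist");t=snapshot("top");s=sense();pickle.dump((d,t,s),open("w3.pkl","wb"))
print(s["clock"],s["eef_pos"],s["joint_pos"].round(2),s["ft_force"],s["width"]);print(Ro.from_rotvec(s["eef_rot"]).as_matrix().round(4))
cv2.imwrite("pics/w3.png",np.hstack([cv2.resize(d["frame"],(480,360)),cv2.resize(t["frame"][180:310,260:500][:, :115],(318,360))])[:,:,::-1])
E
```

```text
5.3 [ 0.53345818 -0.15247034  0.22867484] [ 0.84  0.17 -0.67  1.67  0.11  1.34  1.61] [ 0.12188052 -0.94479772 -4.97793653] 0.05125315446607572
[[-0.9945  0.1045 -0.0028]
 [ 0.1045  0.9945  0.0013]
 [ 0.0029  0.001  -1.    ]]
```

View pics/w3.png

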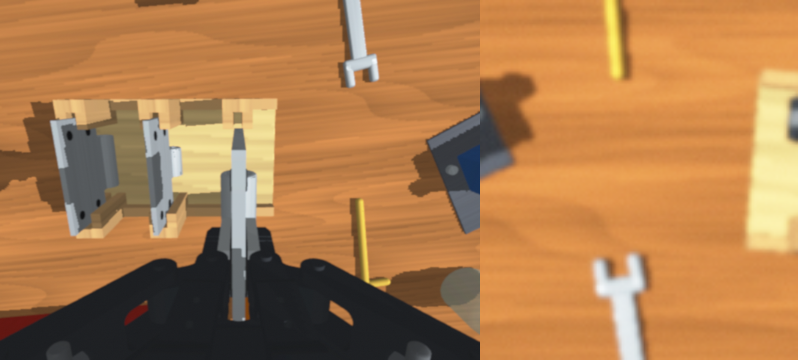

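The leaf is held square in the hand, and the other two leaves are undisturbed in the rack. Next I move above the jamb.

>>> carry_out(moves="0 0 -0.07 3.4 15 0 0;0 0 -0.07 3.4 25 0 0;0 0 -0.07 3.4 25 0 0;0 0 -0.07 3.4 25 0 0;0 0 -0.07 3.4 25 0 0")

```text
clock: 5.8
eef_pos: [0.5508, -0.0367, 0.229]
eef_rot: [-0.712, -3.057, -0.0]
ft_force: [0.4, 0.3, -4.2]
width: 0.047
finger_force: 78.2
```

>>> carry_out(moves="0 0 -0.07 3.4 25 0 0;0 0 -0.07 3.4 25 0 0;0 0 -0.07 3.4 25 0 0;0 0 -0.07 3.4 25 0 0;0 0 -0.07 3.4 25 0 0")

```text
clock: 6.3
eef_pos: [0.5678, 0.0881, 0.2289]
eef_rot: [-1.234, -2.887, 0.001]
ft_force: [-0.2, -0.4, -3.8]
width: 0.044
finger_force: 78.2
```

>>> carry_out(moves="0 0 -0.07 3.4 25 0 0;0 0 -0.07 3.4 25 0 0;0 0 -0.07 3.4 25 0 0;0 0 -0.07 3.4 25 0 0;0 0 -0.06 3.4 25 0 0")

```text
clock: 6.8
eef_pos: [0.585, 0.2129, 0.2287]
eef_rot: [-1.704, -2.637, 0.003]
ft_force: [0.4, 0.6, -4.2]
width: 0.051
finger_force: 78.2
```

>>> carry_out(moves="0 0 0 0 7 0 0;0 0 0 0 3 0 0;0 0 0 0 0 0 0;0 0 0 0 0 0 0;0 0 0 0 0 0 0")

```text
clock: 7.3
eef_pos: [0.5858, 0.2207, 0.2302]
eef_rot: [1.704, 2.639, -0.001]
ft_force: [0.2, -0.2, -4.4]
width: 0.052
finger_force: 78.5
```

```bash
python3 - <<'E'
from plant import sense, snapshot
from h import *
d=snapshot("wrist");t=snapshot("side");tt=snapshot("top");s=sense();pickle.dump((d,t,tt,s),open("w4.pkl","wb"))
print(s["clock"],s["eef_pos"],s["joint_pos"].round(2),s["ft_force"],s["width"]);print(Ro.from_rotvec(s["eef_rot"]).as_matrix().round(4))
cv2.imwrite("pics/w4.png",np.hstack([d["frame"][100:400,130:530],cv2.resize(t["frame"][230:350,220:380],(400,300),interpolation=cv2.INTER_CUBIC)])[:,:,::-1])
E
```

```text
7.45 [0.58566365 0.22147501 0.23040712] [ 0.18  0.36 -0.75  1.5   0.25  1.38 -0.15] [-0.41911648  0.46544462 -5.27164007] 0.04736586127519591
[[-4.122e-01  9.111e-01  2.000e-04]
 [ 9.111e-01  4.122e-01 -3.000e-04]
 [-4.000e-04  0.000e+00 -1.000e+00]]
```

View pics/w4.png

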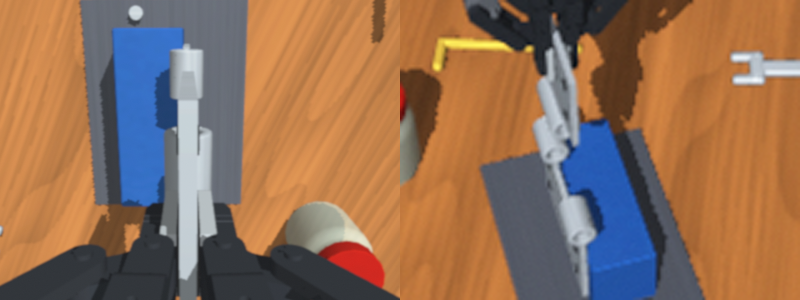

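The wrist view shows the leaf over the jamb. The far jamb knuckle spans columns 300–333 with its outer end at row ~145, and the loose knuckle's far end is at row ~228. I'll fit the jamb pose from blue and steel silhouettes.

```bash
cat >fit.py <<'E'
from h import *
from scipy.optimize import minimize
t=pickle.load(open("top0.pkl","rb"));s=pickle.load(open("side0.pkl","rb"))
K=8
def hull(img,d,P):
    q=(d["R"]@P.T).T+d["t"];u=np.c_[d["fx"]*q[:,0]/q[:,2]+d["cx"],d["fy"]*q[:,1]/q[:,2]+d["cy"]]
    cv2.fillConvexPoly(img,cv2.convexHull(((u-d["o"]+.5)*K*16-8).round().astype(np.int32)),1.0,shift=4)
def cyl(y0,y1,z=.09):
    a=np.linspace(0,2*np.pi,40);return np.array([[.012*np.cos(k),y,z+.012*np.sin(k)] for k in a for y in(y0,y1)])
box=lambda x0,x1,y0,y1,z0,z1:np.array([[x,y,z] for x in(x0,x1) for y in(y0,y1) for z in(z0,z1)])
parts=[box(-.057,-.003,-.075,.075,.003,.062),cyl(-.06,-.026),cyl(.026,.06),box(-.0025,.0025,-.06,.06,.01,.071)]
def place(P,p):
    c,n=np.cos(p[2]),np.sin(p[2]);return P@np.array([[c,-n,0],[n,c,0],[0,0,1]]).T+[p[0],p[1],0]
def prep(d,x,y,w,h):
    f=d["frame"][y:y+h,x:x+w].astype(int);r,g,b=f[...,0],f[...,1],f[...,2]
    blue=(b>r+35)&(b>g+20); steel=(f.min(2)>115)&(f.max(2)-f.min(2)<40)
    d["m"]=(blue|steel).astype(np.uint8)
    n,l,st,_=cv2.connectedComponentsWithStats(d["m"]);d["m"]=(l==1+st[1:,4].argmax()).astype(float);d["o"]=np.array([x,y]);return d
def cost(p,ds):
    e=0
    for d in ds:
        h,w=d["m"].shape;im=np.zeros((h*K,w*K),np.float32)
        for P in parts: hull(im,d,place(P,p))
        e+=((cv2.resize(im,(w,h),interpolation=cv2.INTER_AREA)-d["m"])**2).sum()
    return e
E
python3 - <<'E'
from fit import *
prep(t,155,170,125,110);prep(s,245,265,105,110)
# own y along axis; block at -x. try axis angle, x normal away from block
for ds,n in(([t],"top"),([s],"side"),([t,s],"both")):
    best=min((minimize(cost,[.5845,.2175,th],args=(ds,),method="Nelder-Mead",options=dict(initial_simplex=[[.5845,.2175,th],[.5895,.2175,th],[.5845,.2225,th],[.5845,.2175,th+.06]],xatol=1e-5,fatol=.01)) for th in(np.radians(24.5),np.radians(24.5)+np.pi)),key=lambda r:r.fun)
    print(n,best.x[:2].round(4),np.degrees(best.x[2]).round(2),best.fun,[d["m"].sum() for d in ds])
E
```

```text
top [0.5843 0.2173] 24.41 155.986572265625 [np.float64(2578.0)]
side [0.5837 0.2175] 24.2 194.210205078125 [np.float64(2269.0)]
both [0.5839 0.2175] 24.25 353.714111328125 [np.float64(2578.0), np.float64(2269.0)]
```

```bash
python3 - <<'E'
from fit import *
d,sd,tt,s=pickle.load(open("w4.pkl","rb"))
g=d["frame"].astype(int).mean(2).astype(int)
print("col 312 rows135-160",g[135:160,312].tolist());print("col 325",g[135:160,325].tolist())
print("row165 cols 292-340",g[165,292:340].tolist()); print("row185",g[185,292:340].tolist())
for c in(300,303,334,337): print("col",c,"rows220-245",g[220:245,c].tolist())
print("row 250 cols285-350",g[250,285:350].tolist())
print("plate row 205",g[205,292:340].tolist()); print("col 317 rows 185-206",g[185:206,317].tolist())
R=Ro.from_rotvec(s["eef_rot"]).as_matrix();p=s["eef_pos"]
L=lambda x,y,z:w2px(d,p+R@np.array([y,x,.0548-z]))  # leaf x->tool y, leaf y->tool x
print("leaf far end top knuckle y24",[L(x,.024,.0237) .tolist() for x in(-.012,0,.012)],"z12 sides",L(-.012,.024,.012),L(.012,.024,.012),"plate top end",L(-.0025,.055,.101),L(.0025,.055,.101),"pl bottom",L(0,.055,.031))
J=[.584,.2174,np.radians(24.3)]
j=lambda x,y,z:w2px(d,place(np.array([[x,y,z]]),J)[0])
for y in(-.06,-.026,.026,.06): print("jamb",y,j(-.012,y,.09),j(0,y,.102),j(.012,y,.09))
E
```

```text
col 312 rows135-160 [109, 109, 109, 110, 110, 110, 110, 111, 113, 118, 127, 136, 145, 156, 180, 202, 208, 202, 196, 194, 193, 194, 194, 195, 195]
col 325 [114, 115, 115, 114, 114, 115, 114, 114, 114, 114, 113, 113, 116, 133, 167, 199, 219, 220, 217, 215, 216, 215, 215, 215, 215]
row165 cols 292-340 [121, 122, 122, 122, 122, 123, 120, 116, 111, 115, 124, 132, 140, 151, 161, 169, 176, 180, 186, 191, 197, 202, 206, 211, 215, 217, 218, 218, 215, 212, 212, 213, 215, 214, 210, 205, 201, 198, 191, 178, 157, 133, 117, 113, 112, 111, 109, 110]
row185 [71, 71, 72, 72, 70, 71, 74, 84, 100, 116, 129, 139, 148, 157, 165, 173, 179, 182, 182, 180, 180, 179, 180, 179, 180, 179, 179, 179, 180, 179, 180, 179, 182, 188, 197, 199, 195, 191, 184, 169, 145, 124, 113, 111, 110, 110, 109, 111]
col 300 rows220-245 [69, 71, 70, 70, 70, 68, 70, 79, 91, 99, 100, 102, 103, 103, 103, 105, 106, 107, 107, 108, 107, 108, 107, 108, 107]
col 303 rows220-245 [71, 71, 69, 69, 69, 71, 91, 132, 166, 167, 137, 109, 101, 103, 103, 104, 107, 110, 111, 111, 112, 111, 111, 111, 111]
col 334 rows220-245 [111, 111, 110, 110, 111
[... 652 characters left out ...]
0, 70, 69, 77, 118, 173, 203, 211, 211, 211, 211, 211, 211, 210, 211, 211, 211, 211, 211, 211, 211, 211, 211, 206, 188, 152, 121, 111, 111, 110, 109, 111, 111, 110, 109, 110, 110]
col 317 rows 185-206 [179, 178, 177, 176, 177, 176, 177, 176, 176, 176, 176, 176, 176, 175, 181, 195, 206, 211, 211, 210, 211]
leaf far end top knuckle y24 [[291.2, 232.5], [317.4, 232.5], [343.6, 232.5]] z12 sides [292.7 226.3] [342.1 226.3] plate top end [307.3 191. ] [327.7 191. ] pl bottom [317.4 165.2]
jamb -0.06 [298.  303.6] [313.1 310.4] [328.5 303.6]
jamb -0.026 [297.5 262.8] [313.  268.3] [328.8 262.9]
jamb 0.026 [296.5 195.3] [312.8 198.1] [329.5 195.3]
jamb 0.06 [295.8 147.2] [312.7 148.1] [330.  147.3]
```

>>> carry_out(moves="0 0 0 -1 -2 -20 0;0 0 0 0 0 -30 0;0 0 0 0 0 -20 0;0 0 0 0 0 0 0;0 0 0 0 0 0 0")

```text
clock: 7.95
eef_pos: [0.5847, 0.2202, 0.1608]
eef_rot: [1.702, 2.641, 0.0]
ft_force: [0.3, 0.5, -4.0]
width: 0.051
finger_force: 78.3
```

```bash
python3 - <<'E'
from plant import sense, snapshot
from h import *
d=snapshot("wrist");t=snapshot("side");tt=snapshot("top");s=sense();pickle.dump((d,t,tt,s),open("w5.pkl","wb"))
print(s["clock"],s["eef_pos"],s["ft_force"],s["width"]);print(Ro.from_rotvec(s["eef_rot"]).as_matrix().round(4))
cv2.imwrite("pics/w5.png",np.hstack([cv2.resize(d["frame"][130:330,250:383],(399,600),interpolation=cv2.INTER_CUBIC),cv2.resize(t["frame"][250:350,255:321],(396,600),interpolation=cv2.INTER_CUBIC)])[:,:,::-1])
E
```

```text
8.1 [0.58549362 0.22089137 0.16225043] [ 0.51087502 -0.42756834 -3.99107526] 0.048613551349545696
[[-4.132e-01  9.107e-01  3.000e-03]
 [ 9.107e-01  4.132e-01  1.000e-03]
 [-3.000e-04  3.100e-03 -1.000e+00]]
```

View pics/w5.png

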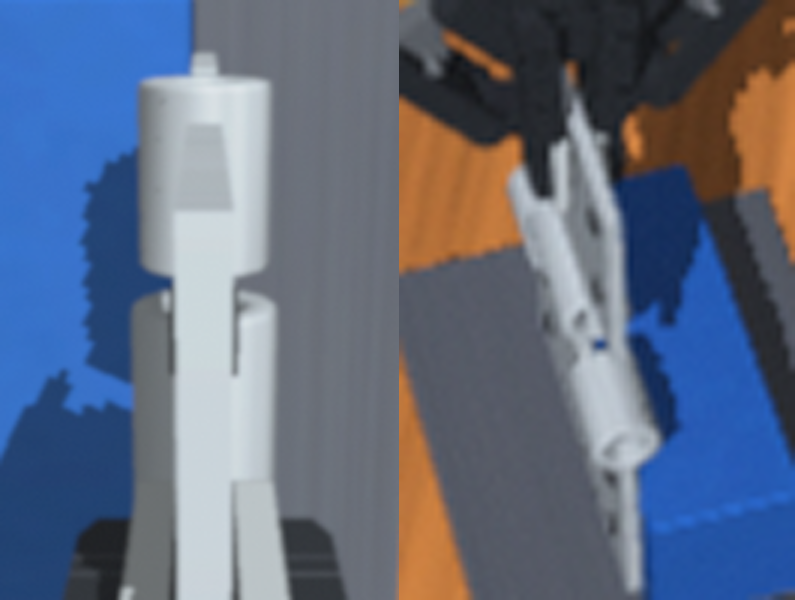

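The wrist crop shows the loose knuckle (columns 132–275) centred on the jamb knuckle (138–271), so the lateral fit is good. Along the axis, the jamb's inner end is at crop row ~272 and the loose far face starts at ~292. I'll work out the axial offset.

```bash
python3 - <<'E'
from fit import *
d,sd,tt,s=pickle.load(open("w5.pkl","rb"))
g=d["frame"].astype(int).mean(2).astype(int)
for c in(302,305,330,333): print("col",c,"150-165",g[150:166,c].tolist(),"212-245",g[212:245,c].tolist())
R=Ro.from_rotvec(s["eef_rot"]).as_matrix();p=s["eef_pos"]
a=np.linspace(0,2*np.pi,721)
def rim(f,r):
    q=np.array([f(r*np.cos(k),r*np.sin(k)) for k in a]);out=[]
    for c in(302,305,330,333):
        i=np.where(np.diff(np.sign(q[:,0]-c)))[0];out.append(sorted(q[i,1].tolist()))
    return out
L=lambda y:(lambda x,z:w2px(d,p+R@np.array([y,x,.0548-.012-z])))
J=[.584,.2174,np.radians(24.3)]
J[0]+=.0023;J[1]+=.001
j=lambda y:(lambda x,z:w2px(d,place(np.array([[x,y,.09+z]]),J)[0]))
for o in(0,-.002): print("leaf far rim off",o,rim(L(.024+o),.012))
for y in(.06,.026): print("jamb",y,rim(j(y),.012))
print("plate end top",w2px(d,p+R@np.array([.055,0,.0548-.101])),"bottom",w2px(d,p+R@np.array([.055,0,.0548-.031])), g[160:215,318].tolist())
E
```

```text
col 302 150-165 [128, 127, 127, 126, 131, 152, 177, 183, 175, 159, 150, 146, 144, 142, 142, 144] 212-245 [153, 152, 153, 153, 153, 153, 153, 150, 135, 104, 80, 72, 70, 72, 79, 92, 102, 104, 104, 105, 104, 104, 105, 107, 110, 112, 112, 112, 112, 112, 112, 112, 112]
col 305 150-165 [129, 127, 127, 126, 132, 156, 183, 191, 188, 181, 173, 167, 163, 160, 163, 166] 212-245 [173, 173, 173, 172, 172, 172, 173, 172, 166, 141, 102, 75, 69, 76, 106, 141, 165, 177, 175, 166, 156, 138, 112, 100, 102, 106, 106, 107, 107, 109, 109, 108, 108]
col 330 150-165 [114, 114, 114, 114, 121, 146, 176, 196, 217, 226, 224, 220, 219, 219, 219, 219] 212-245 [213, 213, 213, 213, 212, 212, 212, 211, 204, 179, 140, 116, 112, 114, 129, 156, 170, 163, 146, 127, 118, 130, 158, 178, 193, 203, 204, 199, 197, 197, 196, 196, 195]
col 333 150-165 [112, 113, 113, 112, 116, 138, 174, 198, 213, 217, 213, 210, 209, 209, 209, 208] 212-245 [199, 199, 199, 198, 198, 198, 198, 192, 175, 143, 118, 113, 112, 113, 120, 142, 169, 177, 169, 160, 164, 177, 192, 206, 217, 219, 216, 212, 211, 210, 210, 210, 210]
leaf far rim off 0 [[224.0, 224.0, 232.6], [223.3, 223.4, 233.2, 233.3], [222.8, 222.8, 233.8], [223.2, 233.4]]
leaf far rim off -0.002 [[227.8, 227.8, 236.8, 236.8], [227.2, 227.2, 237.4], [226.6, 226.7, 238.0], [227.1, 227.1, 237.6]]
jamb 0.06 [[152.7, 152.7, 154.5, 154.5], [152.5, 152.5, 154.7, 154.7], [152.5, 152.5, 154.9, 154.9], [152.6, 152.6, 154.8, 154.8]]
jamb 0.026 [[213.2, 213.2, 219.3, 219.3], [212.6, 219.9], [212.4, 220.2], [212.9, 219.8]]
plate end top [320.6 193.6] bottom [319.7 166.7] [225, 220, 218, 218, 218, 218, 218, 218, 218, 218, 211, 196, 183, 181, 182, 181, 180, 178, 180, 182, 182, 182, 183, 183, 184, 184, 182, 181, 179, 180, 180, 180, 180, 179, 179, 180, 180, 179, 179, 185, 199, 211, 214, 214, 215, 215, 215, 214, 215, 214, 213, 213, 213, 213, 212]
```

>>> carry_out(moves="0 0 0 1 -2.2 0 0;0 0 0 0 0 0 0;0 0 0 0 0 0 0;0 0 0 0 0 0 0;0 0 0 0 0 0 0")

```text
clock: 8.6
eef_pos: [0.5854, 0.2182, 0.1604]
eef_rot: [1.702, 2.641, 0.0]
ft_force: [1.1, 0.6, -4.7]
width: 0.047
finger_force: 78.3
```

```bash
cat >look.py <<'E'
from plant import sense, snapshot
from h import *
import sys
P=[]
for i in range(3): d=snapshot("wrist");s=sense();P.append(s["eef_pos"])
t=snapshot("side");pickle.dump((d,t,s),open(sys.argv[1],"wb"))
print(s["clock"],np.array(P).round(4).tolist(),s["ft_force"].round(1),s["wrist_torque"].round(2))
g=d["frame"].astype(int).mean(2).astype(int)
for c in(302,305,330,333): print("col",c,"212-245",g[212:245,c].tolist())
print(Ro.from_rotvec(s["eef_rot"]).as_matrix().round(4).tolist())
E
python3 look.py w6.pkl
```

```text
8.75 [[0.5854, 0.2182, 0.1603], [0.5854, 0.2182, 0.1603], [0.5854, 0.2182, 0.1603]] [-0.2  0.1 -4. ] [ 0.   -0.01  0.01]
col 302 212-245 [151, 151, 152, 150, 138, 112, 85, 72, 71, 73, 71, 71, 73, 73, 81, 100, 119, 125, 121, 110, 103, 103, 105, 107, 110, 111, 111, 112, 113, 112, 112, 112, 113]
col 305 212-245 [171, 170, 171, 171, 167, 147, 110, 78, 71, 70, 70, 71, 71, 77, 108, 149, 179, 187, 180, 164, 145, 125, 106, 99, 100, 105, 107, 106, 107, 107, 107, 107, 108]
col 330 212-245 [214, 214, 213, 213, 209, 192, 154, 122, 114, 114, 113, 114, 113, 114, 130, 156, 171, 164, 146, 129, 124, 136, 159, 179, 193, 203, 204, 199, 197, 196, 197, 195, 196]
col 333 212-245 [199, 199, 199, 197, 187, 157, 126, 113, 112, 114, 113, 113, 113, 113, 121, 142, 169, 177, 169, 160, 164, 178, 192, 207, 217, 219, 216, 213, 211, 212, 211, 211, 210]
[[-0.4133, 0.9106, -0.0], [0.9106, 0.4133, 0.0], [0.0, 0.0, -1.0]]
```

```bash
python3 - <<'E'
from fit import *
for n in("w5.pkl","w6.pkl"):
    q=pickle.load(open(n,"rb"));d=q[0];f=d["frame"].astype(int)
    for r in(180,205,255,270):
        x=f[r,280:360];m=(x.max(1)-x.min(1)).tolist();print(n,r,f[r,288:350].mean(1).astype(int).tolist())
E
```

```text
w5.pkl 180 [122, 121, 116, 114, 116, 110, 95, 88, 96, 108, 117, 126, 133, 140, 148, 155, 162, 169, 174, 179, 183, 186, 186, 184, 183, 182, 182, 181, 182, 181, 182, 182, 182, 182, 182, 183, 188, 202, 213, 217, 218, 219, 217, 214, 210, 206, 203, 202, 198, 189, 175, 154, 132, 118, 113, 113, 111, 113, 113, 114, 114, 115]
w5.pkl 205 [72, 72, 72, 72, 72, 72, 72, 78, 92, 109, 121, 130, 138, 145, 151, 158, 166, 172, 180, 192, 206, 213, 215, 215, 215, 215, 215, 215, 214, 215, 215, 215, 215, 215, 214, 215, 214, 214, 214, 215, 216, 216, 214, 211, 206, 201, 197, 194, 188, 179, 162, 139, 122, 114, 112, 111, 112, 113, 113, 114, 115, 114]
w5.pkl 255 [90, 81, 74, 71, 72, 81, 94, 102, 104, 106, 107, 108, 110, 111, 113, 113, 115, 114, 110, 122, 161, 195, 209, 212, 211, 211, 211, 211, 211, 211, 211, 211, 212, 211, 211, 211, 211, 210, 205, 191, 185, 200, 212, 213, 212, 209, 205, 203, 201, 201, 196, 188, 173, 150, 127, 115, 112, 112, 112, 113, 114, 114]
w5.pkl 270 [72, 71, 72, 72, 72, 80, 93, 101, 105, 106, 108, 108, 110, 111, 112, 113, 114, 114, 116, 133, 168, 197, 209, 210, 210, 211, 211, 210, 210, 210
[... 725 characters left out ...]
84, 169, 150, 130, 117, 114, 112, 111, 111, 113, 113, 113, 114]
w6.pkl 255 [124, 124, 122, 117, 114, 112, 109, 105, 105, 106, 107, 109, 110, 111, 112, 114, 115, 113, 109, 122, 161, 194, 209, 212, 212, 211, 211, 211, 211, 212, 211, 211, 211, 211, 211, 211, 212, 211, 205, 190, 185, 200, 212, 213, 212, 209, 205, 202, 202, 201, 197, 188, 173, 149, 127, 115, 112, 112, 112, 113, 113, 114]
w6.pkl 270 [71, 72, 72, 72, 73, 80, 93, 101, 105, 107, 107, 109, 110, 110, 111, 113, 114, 115, 116, 133, 168, 197, 209, 211, 211, 211, 210, 210, 210, 211, 211, 210, 210, 210, 211, 210, 211, 211, 213, 215, 217, 216, 214, 212, 210, 206, 204, 202, 201, 198, 193, 182, 164, 141, 122, 113, 112, 113, 112, 113, 114, 114]
```

```bash
python3 - <<'E'
from fit import *
d,t,s=pickle.load(open("w6.pkl","rb"));p=s["eef_pos"];R=Ro.from_rotvec(s["eef_rot"]).as_matrix()
T=lambda x,y,z:w2px(d,p+R@np.array([x,y,0])+[0,0,z-p[2]])
print("tool y=0 col at leaf z, jamb z:",T(.01,0,.1175),T(.04,0,.09),"px/mm",T(.04,.001,.09)-T(.04,0,.09))
zl=p[2]-.0548+.012
# upper/lower points of rims at lateral ~8.5 mm (half height 8.5 mm)
for o in(0,-1,-2): print("leaf o",o,"lower/upper row",T(.024+o/1e3,.0085,zl-.0085)[1],T(.024+o/1e3,.0085,zl+.0085)[1])
for o in(0,-1,-2): print("jamb o",o,"inner upper",T(.026+o/1e3,.0085,.0985)[1],"outer lower/upper",T(.06+o/1e3,.0085,.0815)[1],T(.06+o/1e3,.0085,.0985)[1])
g=d["frame"].astype(int).mean(2).astype(int)
for c in(305,330): print(g[140:165,c].tolist())
E
```

```text
tool y=0 col at leaf z, jamb z: [317.1 255.1] [317.1 187. ] px/mm [1.9 0. ]
leaf o 0 lower/upper row 223.8 232.3
leaf o -1 lower/upper row 225.7 234.4
leaf o -2 lower/upper row 227.6 236.4
jamb o 0 inner upper 215.5 outer lower/upper 148.5 150.1
jamb o -1 inner upper 217.3 outer lower/upper 150.3 152.1
jamb o -2 inner upper 219.2 outer lower/upper 152.2 154.1
[127, 127, 129, 129, 129, 127, 129, 128, 127, 126, 132, 158, 185, 192, 187, 178, 169, 166, 161, 159, 162, 165, 165, 165, 164]
[115, 116, 115, 115, 115, 114, 115, 114, 114, 114, 120, 145, 178, 203, 221, 226, 224, 221, 220, 220, 220, 220, 220, 220, 219]
```

Settled view: the lateral error is ≤0.2 mm and the axial error about 0.25 mm, well inside the 2 mm slack. I'll lower it gently by 27.5 mm.

>>> carry_out(moves="0 0 0 0 0 -5 0;0 0 0 0 0 -5 0;0 0 0 0 0 -3 0;0 0 0 0 0 0 0;0 0 0 0 0 0 0")

```text
clock: 9.3
eef_pos: [0.5854, 0.2181, 0.1471]
eef_rot: [-1.702, -2.641, 0.0]
ft_force: [0.9, 0.4, -4.1]
width: 0.047
finger_force: 78.5
```

>>> carry_out(moves="0 0 0 0 0 -3 0;0 0 0 0 0 -3 0;0 0 0 0 0 -3 0;0 0 0 0 0 0 0;0 0 0 0 0 0 0")

```text
clock: 9.8
eef_pos: [0.5854, 0.2181, 0.1382]
eef_rot: [-1.702, -2.641, 0.0]
ft_force: [0.9, -0.8, -4.9]
width: 0.046
finger_force: 78.5
```

No contact. Lower the last 5.4 mm, then look.

>>> carry_out(moves="0 0 0 0 0 -3 0;0 0 0 0 0 -2.5 0;0 0 0 0 0 0 0;0 0 0 0 0 0 0;0 0 0 0 0 0 0")

```text
clock: 10.3
eef_pos: [0.5856, 0.2181, 0.1329]
eef_rot: [1.702, 2.641, 0.0]
ft_force: [0.3, 0.8, -4.0]
width: 0.046
finger_force: 78.5
```

```bash
python3 look.py w7.pkl; python3 - <<'E'
from h import *
d,t,s=pickle.load(open("w7.pkl","rb"))
cv2.imwrite("pics/w7.png",np.hstack([cv2.resize(d["frame"][130:330,250:383],(399,600),interpolation=cv2.INTER_CUBIC),cv2.resize(t["frame"][265:345,260:313],(400,600),interpolation=cv2.INTER_CUBIC)])[:,:,::-1])
E
```

```text
10.45 [[0.5855, 0.2182, 0.133], [0.5855, 0.2182, 0.133], [0.5855, 0.2182, 0.133]] [-0.1 -0.  -4.3] [ 0.01  0.   -0.01]
col 302 212-245 [116, 117, 117, 116, 116, 117, 117, 117, 116, 116, 117, 116, 117, 116, 116, 117, 116, 114, 110, 106, 105, 105, 107, 109, 111, 114, 114, 114, 114, 114, 114, 114, 114]
col 305 212-245 [118, 119, 119, 119, 118, 119, 119, 119, 119, 119, 118, 118, 117, 114, 112, 111, 111, 110, 108, 103, 99, 97, 97, 99, 103, 106, 107, 108, 110, 108, 108, 109, 108]
col 330 212-245 [219, 219, 218, 218, 218, 218, 218, 218, 218, 218, 218, 218, 217, 215, 212, 210, 210, 206, 186, 146, 118, 131, 166, 189, 199, 206, 207, 203, 200, 199, 199, 198, 202]
col 333 212-245 [214, 214, 214, 214, 214, 213, 213, 213, 213, 212, 213, 211, 212, 211, 211, 211, 208, 195, 163, 125, 129, 165, 194, 209, 219, 221, 218, 215, 214, 213, 214, 213, 213]
[[-0.4132, 0.9106, 0.0003], [0.9106, 0.4132, 0.0001], [-0.0001, 0.0003, -1.0]]
```

View pics/w7.png

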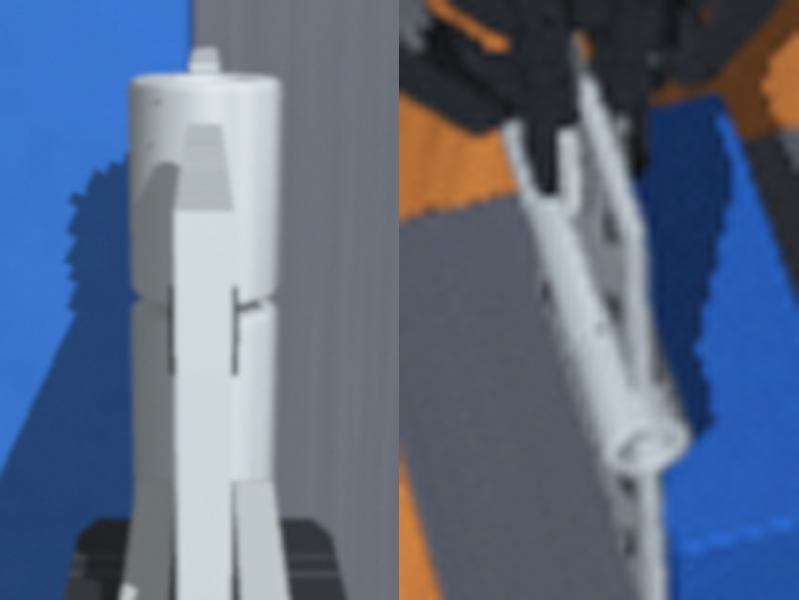

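The knuckles now look collinear with a thin gap between them. I'll check the heights numerically through the apparent widths and the rims.

```bash
python3 - <<'E'
from fit import *
d,t,s=pickle.load(open("w7.pkl","rb"));p=s["eef_pos"];R=Ro.from_rotvec(s["eef_rot"]).as_matrix()
a=np.linspace(0,2*np.pi,361)
def ext(x,zc): # silhouette column extents at tool x near
    q=np.array([w2px(d,p+R@np.array([x,.012*np.cos(k),0])+[0,0,zc+.012*np.sin(k)-p[2]]) for k in a]);return q[:,0].min(),q[:,0].max(),q[:,1].mean().round(1)
for x in(.04,.03,.015,.005): print(x,[ext(x,z) for z in(.083,.09,.097)])
print("cam fwd",d["R"][2],"tool x",R[:,0])
g=d["frame"].astype(int).mean(2).astype(int)
for r in(180,205,220,245,255,270): 
    print(r,g[r,286:302].tolist(),g[r,334:350].tolist())
E
```

```text
0.04 [(np.float64(292.7), np.float64(341.4), np.float64(192.9)), (np.float64(291.8), np.float64(342.3), np.float64(195.3)), (np.float64(290.9), np.float64(343.2), np.float64(197.8))]
0.03 [(np.float64(293.0), np.float64(341.0), np.float64(212.8)), (np.float64(292.2), np.float64(341.9), np.float64(215.9)), (np.float64(291.3), np.float64(342.8), np.float64(219.1))]
0.015 [(np.float64(293.5), np.float64(340.5), np.float64(241.6)), (np.float64(292.7), np.float64(341.3), np.float64(245.6)), (np.float64(291.8), np.float64(342.2), np.float64(249.8))]
0.005 [(np.float64(293.8), np.float64(340.2), np.float64(260.2)), (np.float64(293.0), np.float64(340.9), np.float64(264.7)), (np.float64(292.2), np.float64(341.8), np.float64(269.6))]
cam fwd [ 0.11682417 -0.25205297 -0.96063594] tool x [-4.13237057e-01  9.10623484e-01 -6.98392428e-05]
180 [125, 125, 126, 126, 124, 119, 112, 109, 110, 117, 125, 132, 137, 142, 149, 156] [215, 211, 208, 207, 205, 201, 195, 183, 165, 142, 123, 116, 113, 114, 114, 115]
205 [74, 74, 75, 74, 74, 75, 82, 94, 105, 109, 111, 112, 114, 115, 114, 116] [211, 207, 204, 201, 198, 194, 185, 171, 151, 132, 119, 113, 112, 113, 114, 115]
220 [73, 73, 72, 73, 73, 73, 77, 88, 101, 109, 112, 112, 112, 115, 114, 117] [207, 203, 200, 197, 194, 188, 178, 162, 141, 125, 116, 113, 113, 114, 115, 114]
245 [72, 72, 73, 72, 72, 72, 75, 86, 98, 104, 106, 107, 109, 110, 111, 113] [209, 207, 205, 205, 201, 193, 180, 157, 133, 118, 113, 112, 113, 114, 114, 115]
255 [73, 74, 73, 73, 74, 72, 76, 83, 95, 103, 106, 108, 109, 110, 112, 113] [208, 205, 204, 203, 200, 191, 174, 152, 130, 117, 114, 113, 113, 114, 114, 114]
270 [72, 72, 73, 72, 73, 73, 74, 82, 95, 103, 107, 108, 109, 111, 111, 112] [207, 205, 204, 201, 196, 184, 167, 143, 123, 115, 113, 114, 114, 114, 114, 115]
```

```bash
python3 -c "
from plant import hand_in
print(hand_in())"
```

```text
the job is handed in; nothing more can be done
None
```

I've handed the job in with leaf_mid gripped still in the jamb gap. Its knuckle is level with the jamb's knuckles to about 1 mm, with about 1.8 mm free at the visible end and no contact felt. The other two leaves are still in the rack, and I touched none of the other loose things.

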